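# Refit the extractor's grease filter and hold the reset paddle level

### The arm

A 7-joint arm with a two-finger parallel gripper is mounted at the origin on the work surface. World frame = base frame: x ahead of the robot, y to its left, z up, the work surface at z = 0. Lengths are in m, angles in degrees, forces in N, time in s.
With the tool pointing down it reaches from about 0.425 to 0.875 m from the base axis. Payload 4.7 kg.
Tool frame: the origin (TCP) lies at the very end of the fingers, on their centre line; the grasp point (between the pads) lies env.grip_point_offset behind it (env.grip_point_offset is the distance from the TCP to the grasp point, in m); z points along the fingers, y is the direction in which the jaws open and shut (so a half turn about z gives the same grasp; the last joint's range is limited). The gripper opens to 87 mm and grips with 3 to 60 N. Pads are 19 mm wide; open, the fingers measure 117 mm over their backs; the gripper's body (75 mm by 190 mm) begins 51 mm behind the grasp point.
Start: joints at [-73.276, 18.392, -4.016, 83.108, 1.295, 78.541, -3.26], TCP at [0.178, 0.625, 0.223] pointing down, gripper open.
Joint ranges: [-163.93, 163.93], [-17.29, 119.83], [-79.2, 71.16], [3.27, 140.29], [-89.18, 269.18], [5.43, 117.66], [-154.24, 154.24]. Speed limits (degrees/s): [147.25, 147.25, 180, 180, 180, 180, 180].

### API

Orientations are given as [roll, pitch, yaw] about the fixed x, y, z axes, in that order (R = Rz(yaw) Ry(pitch) Rx(roll)).
In Python, from cell import env gives the robot as it stands.
- The arm moves only by the tool send_rows, never from a script. Its argument "plan" is a list of rows, each a list of 7 numbers: the finger opening in mm, from 0 to 87, then the shift along the tool's x, y, z in mm, then the turn, a rotation vector about the tool's x, y, z in rad. A call has 1 to 12 rows; each row shifts and turns the commanded pose from where the row before left it, along the tool's axes as they then stand; what a row does not reach is not made up. A row lasts 1/10 s, in which the tool goes at most 50 mm and 8.59 degrees, less where a joint would pass 70% of its speed; a pose out of reach is approached as far as the arm can. A call is refused whole if a number of a shift passes 50 or a number of a turn 0.15, either way. A call with a gripper value outside its range is refused whole. The fingers move at their own pace and stop on an object; "grip_force" is the grip in N (left out, the last holds). Time passes only in rows, so rows that do not move let the fingers close. It gives the time, the measured TCP pose, the force and the opening at its end, in the units of the state.
- env.get_obs(): the state, without advancing time (a new reading comes with each control period).
- env.read_camera(name): name is "side" or "top"; returns the picture (384x512x3 uint8, red, green, blue); there is no depth.
- env.get_calibration(name): a dict with "fx", "fy", "cx", "cy" (pixels), "extrinsics" (4x4, takes a point from camera to world coordinates). Camera axes: x right, y down, z forward; pixel columns grow to the right and rows downward; lengths in m; the calibration is good to about 2 mm. A picture is of the moment at which its call begins. get_calibration takes no time and is no camera call.
- env.sign_off(): hands the job in, once; it reports no verdict.
Trained networks look in the newest picture that a camera, given by its name, has taken for a name from the list of things; names that differ only in an ending like _2 or _b are one class to them, and where a whole thing is asked for, a point or a joint stands for the part that bears it (a point fixed in the world has none). Each returns a list of dicts, best first, with "confidence" (0 to 1); they miss things now and then, are a little off and sometimes report something else, mostly with a low value. They report only what shows in the picture. A call takes as long as a camera call. They do not tell look-alikes from the thing itself.
- env.regions_of(camera, query): "region" (384x512 bool, what is visible of it) and "rect" ([left, top, right, bottom] in pixels, round what is visible of it).
The state is a dict: "time_s": time; "qpos": joint angles; "joint_velocities": joint speeds; "effort": joint torques, N m; "tool_pos": TCP position; "tool_rot": TCP orientation; "force": force on the tool from outside, world axes, zero at the start; "wrist_torque": the same for the moment, N m; "grip_width": finger opening in m.
Only numpy, scipy, OpenCV 4.12 (cv2) and the standard library are available. Lean on these libraries where they do the work, as an engineer would, in place of code of your own. Each camera call takes 0.05 s, during which the arm holds its last target. There are 200 camera calls.

### The job

The extractor's washed grease filter, the flat metal cassette with a grip tab, stands in the drying rack: take it by the tab and slide it edgewise down into the slot in the top of the extractor, keeping hold of it on the way down, until it is fully home and only the tab shows, and let go of it. Then press down the free end of the big sloping sprung paddle on the switch panel with the gripper's fingers until its top is level with the panel's top, no farther, and finish while still holding it there: the job ends with the paddle held level, so do not release it. Leave everything else on the ledge and in the rack where it is.

Things in the scene. Friction and masses are not known exactly. Their poses are not given: they have to be found in the camera images.
- filter_centre (a point): Grease filter: flat aluminium cassette with dark mesh, 10 mm thick (x), 98 wide (y), 70 tall (z up), plus a grip tab of the same thickness on the middle of its top edge, 44 wide, 40 tall: 110 in all. 0.15-0.3 kg. Point: its centre, 55 above the lower edge, 15 below the foot of the tab. Starts upright in one of the rack's two places; a half turn about z makes no difference.
- rack: Fixed drying rack: grey tray 130 x 140 x 10 mm with wire hoops up to 50 mm. Origin under its centre, on the ledge. Two standing places at its x = -35 and +35 mm, each a 16 mm gap running along y. The filter stands in one, a low wooden board in the other, both on the tray's top (z = 10).
- slot_mouth (a point): Centre of the slot's mouth, in the top of the fixed steel extractor, 84 mm above the ledge. x across the slot, y along it, z up. Slot 14 mm wide, 108 long, 70 deep, flat floor; its long sides flare to 26 mm over the top 14. Filter fully home: its centre 15 mm below this point, only the tab above the top. An intake hood 40 mm higher than the top starts 80 mm to +x.
- paddle (a joint): Angle of the large grey sprung paddle on the white switch panel: 0 released (sloping, free end 17 mm proud), 0.25 rad with its top level with the panel's top, stop at 0.37. A spring pushes it back: at the press point about 1.5 N starts it, 6 N holds it level, 8 N reaches the stop.
- paddle_press (a point): Point to press, on the paddle's top, 52 mm from its hinge and 18 from its free end; moves with the paddle. Paddle 70 mm long (hinge at the panel's +x side, free end to -x), 46 wide (y), 8 thick, in a well 50 wide with panel surface on both sides and beyond the hinge, open at the free end. Its axes tilt with the paddle.
- level_mark (a point): Where the press point comes to when the paddle is level: height of the panel's top, 45 mm above the ledge. Fixed; x along the paddle towards its hinge, y across, z up. The panel is a white box 130 x 150 x 45 mm; its centre lies 17 mm to +x and 30 mm to -y of this point. Two small rockers, 75 mm to -y, are not used.
- mate_cup: Bystander, leave alone: drinking cup, glass in a steel sleeve, 72 mm wide, 100 mm tall, nearest the robot. Origin under its centre.
- bombilla_pot: Bystander, leave alone: white ceramic pot, 76 mm wide, 95 mm tall, with two metal drinking straws that stand up to 190 mm. Origin under its centre.
- canister: Bystander, leave alone: yellow plastic canister with a flip top, 94 mm wide, 135 mm tall. Origin under its centre.
- spice_jar: Bystander, leave alone: small amber glass jar, 48 mm wide, 85 mm tall. Origin under its centre.
- bowl: Bystander, leave alone: small bowl, 110 mm wide, 45 mm tall. Origin under its centre.
- saucer: Bystander, leave alone: plate 110 mm wide, 15 mm tall, flat on the ledge. Origin under its centre.
- board: Bystander, leave alone: small wooden board, 10 x 90 x 58 mm tall, standing in the other place of the drying rack; no tab. Origin under its centre.
There are look-alikes about, which are no part of the job. Leave any yellow look-alike of the part that bears filter_centre alone.

How it is judged (in metres and radians):
On the way, in this order (a step that is already met when the one before it is completed fails the run):
1. the filter is part-way down the slot, still held by the fingers (z of filter_centre in the frame of slot_mouth between -0.01 and 0.047 m and x of filter_centre in the frame of slot_mouth between -0.015 and 0.015 m and y of filter_centre in the frame of slot_mouth between -0.015 and 0.015 m and contact force between filter and the fingers above 0.5 N), for 0.1 s.
2. the filter is fully home in the slot and let go (z of filter_centre in the frame of slot_mouth between -0.022 and -0.01 m and x of filter_centre in the frame of slot_mouth between -0.006 and 0.006 m and y of filter_centre in the frame of slot_mouth between -0.01 and 0.01 m and angle between filter_centre's own z axis and vertical below 0.12 rad and contact force between filter and the fingers below 0.3 N), for 0.2 s.
3. the paddle is held level by the fingers (value of joint paddle between 0.17 and 0.33 rad and contact force between paddle and the fingers above 2 N), for 0.5 s.
At the end, for the whole second after the job is handed in: The filter is in the slot within 5 mm of its floor, upright, and not touched by the fingers; the paddle is within 0.08 rad of level (0.17 to 0.33 rad, about 4 mm at the press point) with the fingers pressing on it with more than 2 N, through the last second (all of step 2 and all of step 3); the arm keeps its last pose, push and grip.
It fails at once if the paddle is pressed before the filter is home (value of joint paddle above 0.12 rad and z of filter_centre in the frame of slot_mouth above -0.005 m).
It fails at once if a bystander is pushed more than 40 mm or knocked over (distance of any of mate_cup, bombilla_pot, canister, spice_jar, bowl, saucer, board from where it was at the start of the episode above 0.04 m or angle between any of mate_cup, bombilla_pot, canister, spice_jar, bowl, saucer, board's own z axis and vertical above 0.5 rad).
It also fails if it takes over 54 s, if anything falls off the work surface, if the arm or the gripper's body presses on something with over 40 N, if the wrist force passes 120 N, or if a joint passes its speed limit or range.

## Working session

There is one attempt and no reset: what is moved stays moved. The work goes in short steps, Python scripts to look and compute and a tool call to move; the robot and the scene stay as the last step left them, time stands still between calls to the robot, and variables do not carry over. Pictures are saved under pics/ and viewed, about 8 in all and at most 12, crops included, and the job is handed in when it is done.

Besides the shell and the picture viewer there is one more tool, called after "Emit:" as name(argument=value, ...) on one line, values as JSON. send_rows: Moves the arm, as the interface text tells. Its arguments: {"type":"object","properties":{"plan":{"type":"array"},"grip_force":{"type":"number"}},"required":["plan"]}

```bash
mkdir -p pics; ls; python3 - <<'E'
from cell import env
import cv2,json
print(env.get_obs()); print(env.grip_point_offset)
for c in("side","top"):
    im=env.read_camera(c); cv2.imwrite(f"pics/{c}0.png",im[:,:,::-1])
    k=env.get_calibration(c);print(c,k)
    for q in("filter_centre","rack","paddle","slot_mouth","board","mate_cup","bombilla_pot","canister"):
        try: print(q,[(round(r["confidence"],2),list(map(int,r["rect"]))) for r in env.regions_of(c,q)])
        except Exception as e: print(q,e)
E
```

```text
pics
{'time_s': 0.0, 'qpos': array([-73.27602317,  18.43920217,  -4.01492707,  83.17525209,
         1.29367602,  78.5411308 ,  -3.25979528]), 'joint_velocities': array([ 0.03207781, -0.13047538,  0.04512597,  0.01528069, -0.01260306,
       -0.03333885,  0.00030692]), 'effort': array([ 3.33510934e-04, -4.91277766e+01, -4.03899886e-01, -3.12532496e+01,
       -6.41273288e-02,  4.34179860e-02,  1.59121837e-04]), 'tool_pos': array([0.17814335, 0.62452955, 0.22145675]), 'tool_rot': array([-1.79889583e+02,  4.69492274e-03,  1.64085152e+02]), 'force': array([-0.02262143, -0.05505429, -0.79711151]), 'wrist_torque': array([ 0.03591332, -0.04321286, -0.0465677 ]), 'grip_width': 0.08698640572043084}
0.0187
side {'fx': 450.9393348275292, 'fy': 450.9393348275292, 'cx': 255.52315977618832, 'cy': 189.027566392328, 'extrinsics': array([[ 9.71328937e-01, -1.71632636e-01,  1.64506338e-01,
         3.05188598e-01],
       [-2.37739155e-01, -7.02507807e-01,  6.70792722e-01,
        -8.39570965e-01],
       [ 4.37063515e-04, -6.90669979e-01, -7.23169959e-01,
         9.62310410e-01],
       [ 0.0000000
[... 533 characters left out ...]
'cy': 192.98791537009183, 'extrinsics': array([[ 2.15457716e-03, -9.87234032e-01,  1.59261807e-01,
         2.67113400e-01],
       [-9.99907576e-01,  1.10217314e-05,  1.35955951e-02,
        -3.26538440e-02],
       [-1.34237896e-02, -1.59276380e-01, -9.87142764e-01,
         1.56928768e+00],
       [ 0.00000000e+00,  0.00000000e+00,  0.00000000e+00,
         1.00000000e+00]])}
filter_centre [(0.85, [387, 181, 403, 214])]
rack [(0.6, [307, 179, 361, 226])]
paddle [(0.86, [120, 187, 142, 205])]
slot_mouth [(0.92, [206, 111, 276, 190])]
board [(0.58, [321, 202, 356, 218])]
mate_cup [(0.82, [246, 210, 267, 236])]
bombilla_pot [(0.62, [316, 95, 339, 129])]
canister [(0.69, [154, 96, 186, 138])]
```

```bash
python3 - <<'E'
import cv2,numpy as np
a=cv2.imread("pics/side0.png")[80:380,190:420];b=cv2.imread("pics/top0.png")[80:245,100:410]
cv2.imwrite("pics/s1.png",cv2.resize(a,(460*13//10,780*1000//1300),interpolation=cv2.INTER_CUBIC)) 
cv2.imwrite("pics/t1.png",cv2.resize(b,None,fx=2.5,fy=2.5,interpolation=cv2.INTER_CUBIC))
E
```

```text
(no output)
```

View pics/s1.png

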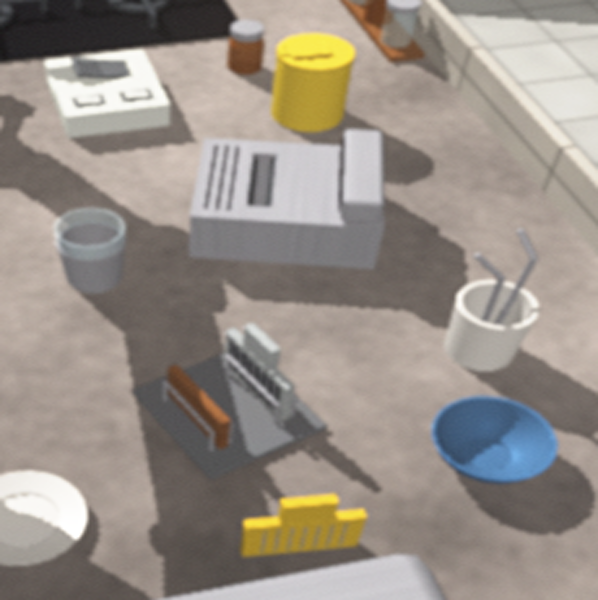

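View pics/t1.png

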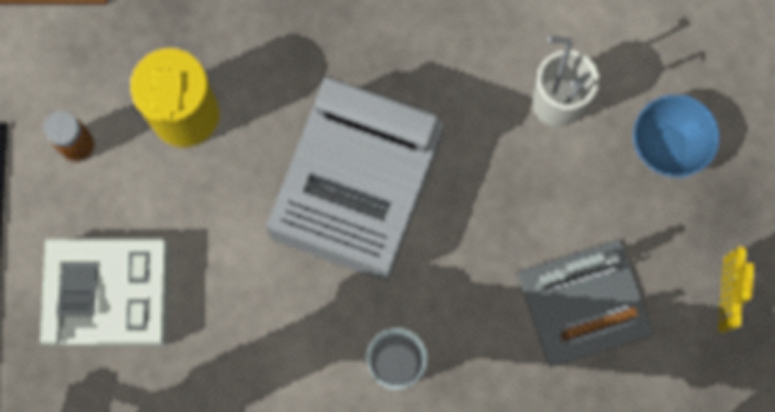

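The side crop shows the real filter (grey) in the rack's back place at full-image pixel (289,262). The board is in the front place and the yellow look-alike stands on the ledge. In the top crop the slot is the wide dark recess at full-image (238,159), the hood is on its far side, and the panel is at (140,196).

```bash
cat > h.py <<'E'
import numpy as np,cv2
from cell import env
def ray(c,u,v,z):
    k=env.get_calibration(c);E=k["extrinsics"]
    d=E[:3,:3]@np.array([(u-k["cx"])/k["fx"],(v-k["cy"])/k["fy"],1.])
    o=E[:3,3]; return o+d*(z-o[2])/d[2]
def proj(c,P):
    k=env.get_calibration(c);E=k["extrinsics"]
    p=(np.atleast_2d(P)-E[:3,3])@E[:3,:3]
    return np.c_[k["fx"]*p[:,0]/p[:,2]+k["cx"],k["fy"]*p[:,1]/p[:,2]+k["cy"]]
def crop(im,x,y,w,h,s): return cv2.resize(im[y:y+h,x:x+w],(w*s,h*s),interpolation=cv2.INTER_CUBIC)
def frame(x,y,z,yaw):
    c,s=np.cos(np.radians(yaw)),np.sin(np.radians(yaw))
    return lambda P:(np.atleast_2d(P)@np.array([[c,s,0],[-s,c,0],[0,0,1]]))+[x,y,z]
E
python3 - <<'E'
from h import *
t=cv2.imread("pics/top0.png");s=cv2.imread("pics/side0.png")
m=np.vstack([np.hstack([crop(t,205,108,75,50,5)*0+crop(t,212,130,75,50,5),crop(t,300,172,75,50,5)]),
 np.hstack([crop(s,240,240,75,60,5),crop(s,200,95,75,60,5)])])
cv2.imwrite("pics/m2.png",m)
# slot: dark blob
g=cv2.cvtColor(t,cv2.COLOR_BGR2GRAY)
w=g[146:172,215:262]
print(w[:, ::1].tolist() and "\n".join(" ".join("%3d"%v for v in r) for r in w))
b=((g>190)*255).astype(np.uint8)[165:230,105:185]
n,l,st,_=cv2.connectedComponentsWithStats(b);print(st)
i=1+st[1:,4].argmax();c=cv2.findContours((l==i).astype(np.uint8),0,1)[0][0]+[105,165]
r=cv2.minAreaRect(c);print("panel",r);print([ray("top",*p,.045)[:2].round(4).tolist() for p in cv2.boxPoints(r)])
E
```

```text
138 153 160 160 160 162 160 161 159 160 160 163 161 161 161 162 161 162 163 163 163 159 161 161 161 160 162 162 161 161 161 163 161 162 160 160 160 162 162 162 162 162 161 163 162 164 162
144 157 160 164 159 161 162 162 161 159 159 160 162 159 160 162 162 162 163 162 162 163 162 162 161 160 161 160 161 162 162 162 162 162 160 162 162 161 161 161 163 161 163 162 163 164 163
149 159 161 164 160 162 161 160 157 151 154 159 161 162 161 159 160 160 159 160 164 165 164 164 161 161 161 161 160 162 159 161 163 164 163 161 162 163 162 161 160 161 160 163 162 162 162
154 161 161 163 162 162 162 157 139 119 125 141 153 155 158 161 159 161 160 161 160 162 162 164 162 164 163 161 161 162 160 160 160 161 162 163 163 164 162 163 162 160 161 161 161 162 162
158 163 162 161 161 161 162 149 111  79  86 107 122 133 143 153 157 159 161 162 162 161 162 162 165 163 162 164 161 163 161 160 161 160 160 162 163 162 163 164 165 164 164 162 162 161 161
160 163 163 162 161 163 160 138  92  57  57  73  83  94 109 124 132 143 153 156 159 163 162 162 162 163 164 164 164 163 164 162 162 163 160 160 159 163 161 161 
[... 3316 characters left out ...]
122 118 124 133 142 154 160 162 165 167 165 165 164 163 158 157 160 161 162 162 162 163 163 158
145 132 126 118 116 114 126 138 150 156 155 154 148 133 118 103 110 125 136 145 150 154 155 149 137 130 123 119 124 131 140 154 161 164 165 165 164 164 163 163 161 162 160 160 163 159 148
162 157 154 147 136 127 118 117 123 130 141 150 156 155 146 134 127 120 115 115 124 139 150 155 155 155 147 137 118 106 111 127 139 146 154 162 163 165 165 163 163 164 162 159 160 157 134
[[   0    0   80   65 3987]
 [  11   11   49   41 1149]
 [  48   18    5    8   31]
 [  47   37    5    8   33]]
panel ((140.0, 196.0), (40.0, 48.0), 90.0)
[[0.5674, 0.4111], [0.5673, 0.2591], [0.4405, 0.2553], [0.4404, 0.4053]]
```

View pics/m2.png

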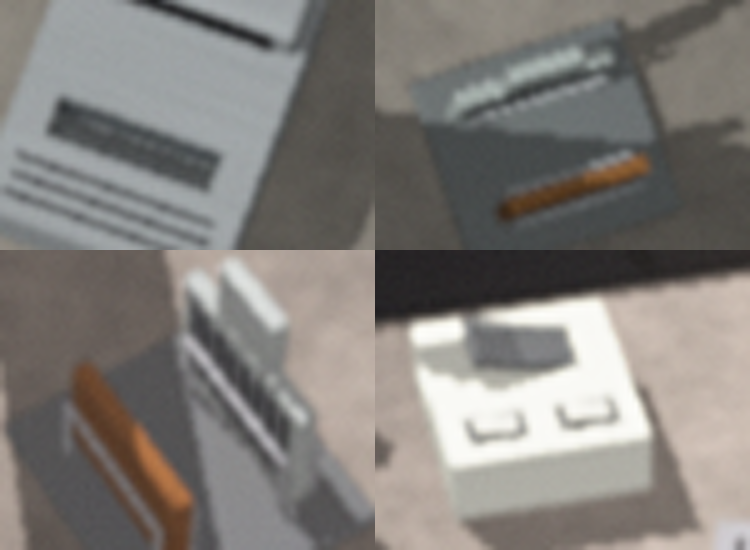

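```bash
cat >> h.py <<'E'
def box(x0,x1,y0,y1,z0,z1): return np.array([[x,y,z] for x in(x0,x1) for y in(y0,y1) for z in(z0,z1)],float)
FB=[box(-.005,.005,-.049,.049,-.055,.015),box(-.005,.005,-.022,.022,.015,.055)]
S=8
def sil(c,boxes,F,shape=(384,512)):
    m=np.zeros(shape,np.uint8)
    for b in boxes:
        h=cv2.convexHull(proj(c,F(b)).astype(np.float32))
        cv2.fillConvexPoly(m,np.round((h)*256).astype(np.int32),1,cv2.LINE_8,8)
    return m.astype(bool)
E
python3 - <<'E'
from h import *
from scipy.optimize import minimize
t=cv2.imread("pics/top0.png");g=cv2.cvtColor(t,cv2.COLOR_BGR2GRAY).astype(float)
# slot: intensity fit of dark quad at z=.084
sub=4; W=(214,144,262,171)
pts=None
def slotcost(p,ret=False):
    F=frame(p[0],p[1],.084,p[2])
    c=proj("top",F(np.array([[-.013,-.054,0],[.013,-.054,0],[.013,.054,0],[-.013,.054,0]])))
    m=np.zeros(((W[3]-W[1])*8,(W[2]-W[0])*8),np.uint8)
    q=(c+.5-[W[0],W[1]])*8
    cv2.fillConvexPoly(m,np.round(q*256).astype(np.int32),255,cv2.LINE_8,8)
    m=m.reshape(W[3]-W[1],8,W[2]-W[0],8).mean((1,3))/255
    model=162-84*m
    d=(g[W[1]:W[3],W[0]:W[2]]-model)
    ok=np.ones_like(d,bool)
    # ignore pixels near vents: far from slot on -x side
    yy,xx=np.mgrid[W[1]:W[3],W[0]:W[2]]
    k=np.array([ray("top",u,v,.084) for u,v in zip(xx.ravel(),yy.ravel())])
    a=np.radians(-15.); lx=(k[:,:2]-p0[:2])@np.array([np.cos(np.radians(p0[2])),np.sin(np.radians(p0[2]))])
    ok=(lx>-.0215).reshape(d.shape)
    return (np.clip(d[ok],-80,80)**2).mean()
p=ray("top",238.5,158.7,.084)
e1=ray("top",225,153,.084);e2=ray("top",252,163,.084);d=e1-e2
p0=np.array([p[0],p[1],np.degrees(np.arctan2(-d[0],d[1]))]);print(p0)
r=minimize(slotcost,p0,method="Nelder-Mead",options=dict(initial_simplex=[p0,p0+[.006,0,0],p0+[0,.006,0],p0+[0,0,5]],maxiter=120));print("slot",r.x.round(4),r.fun)
# filter
env.read_camera("side")
m=env.regions_of("side","filter_centre")[0]["region"]
env.read_camera("top");
for R in env.regions_of("top","filter_centre"): print(R["rect"],R["confidence"])
a=ray("side",285,242.4,.12);b=ray("side",297,255,.12);c=(a+b)/2;print(a,b)
p1=np.array([c[0],c[1],np.degrees(np.arctan2(-(a-b)[0],(a-b)[1]))]);print(p1)
def fc(p):
    s=np.zeros((384*4,512*4),np.uint8);F=frame(p[0],p[1],.065,p[2])
    for bx in FB:
        h=cv2.convexHull(((proj("side",F(bx))+.5)*4).astype(np.float32));cv2.fillConvexPoly(s,np.round(h*256).astype(np.int32),1,8,8)
    s=s.reshape(384,4,512,4).mean((1,3))
    return -np.minimum(s,m).sum()/np.maximum(s,m).sum()
for y0 in(0,):
    best=min((minimize(fc,p1+[0,0,dy],method="Nelder-Mead",options=dict(initial_simplex=[p1+[0,0,dy],p1+[.01,0,dy],p1+[0,.01,dy],p1+[0,0,dy+8]],maxiter=150)) for dy in(-8,0,8)),key=lambda r:r.fun)
print("filter",best.x.round(4),best.fun)
# rack tray corners in top at z=.01
C=[(415,80),(622,18)]
for u,v in C: print("tray",ray("top",(u-375)/5+300-.4,v/5+172-.4,.01).round(4))
F=frame(*best.x[:2],.065,best.x[2]);G=frame(*r.x[:2],.084,r.x[2])
for cn in("side","top"):
    im=cv2.resize(cv2.imread(f"pics/{cn}0.png"),None,fx=4,fy=4,interpolation=cv2.INTER_CUBIC)
    for bx in FB:
        for i in range(8):
            for j in range(i):
                if bin(i^j).count("1")==1:
                    q=((proj(cn,F(bx[[i,j]]))+.5)*4).astype(int);cv2.line(im,tuple(map(int,q[0])),tuple(map(int,q[1])),(0,0,255),1)
    q=((proj(cn,G(np.array([[-.013,-.054,0],[.013,-.054,0],[.013,.054,0],[-.013,.054,0]])))+.5)*4).astype(np.int32);cv2.polylines(im,[q],True,(0,255,0),1)
    cv2.imwrite(f"pics/f_{cn}.png",im)
s=cv2.imread("pics/f_side.png");t=cv2.imread("pics/f_top.png")
cv2.imwrite("pics/m3.png",np.hstack([s[580:1180,1000:1380],t[500:1100,860:1260]*0+np.vstack([t[520:820,860:1260],t[670:970,1180:1580]])]))
E
```

```text
[  0.61389885   0.02282724 -20.78239736]Traceback (most recent call last):
  File "<stdin>", line 26, in <module>
    res = _minimize_neldermead(fun, x0, args, callback, bounds=bounds,
                               **options)
    fsim[k] = func(sim[k])
              ~~~~^^^^^^^^
    fx = function(np.copy(x), *(wrapper_args + args))
  File "<stdin>", line 19, in slotcost
  File "h.py", line 4, in ray
    k=env.get_calibration(c);E=k["extrinsics"]
ValueError: time passes only in moves, steps and waits
```

```bash
sed -i 's/env.get_calibration(c)/K[c]/; 2a K={c:env.get_calibration(c) for c in("side","top")}' h.py
cat > fit.py <<'E'
from h import *
from scipy.optimize import minimize
t=cv2.imread("pics/top0.png");g=cv2.cvtColor(t,cv2.COLOR_BGR2GRAY).astype(float)
W=(214,144,262,171)
p=ray("top",238.5,158.7,.084);p0=np.array([p[0],p[1],-20.8])
yy,xx=np.mgrid[W[1]:W[3],W[0]:W[2]]
k=np.array([ray("top",u,v,.084) for u,v in zip(xx.ravel(),yy.ravel())])
a=np.radians(p0[2]);ok=((k[:,:2]-p0[:2])@[np.cos(a),np.sin(a)]>-.0195).reshape(xx.shape)
def cov(c,polys,F,W,n=8):
    m=np.zeros(((W[3]-W[1])*n,(W[2]-W[0])*n),np.uint8)
    for b in polys:
        h=cv2.convexHull(((proj(c,F(b))+.5-[W[0],W[1]])*n).astype(np.float32));cv2.fillConvexPoly(m,np.round(h*256).astype(np.int32),255,8,8)
    return m.reshape(W[3]-W[1],n,W[2]-W[0],n).mean((1,3))/255
SQ=np.array([[-.013,-.054,0],[.013,-.054,0],[.013,.054,0],[-.013,.054,0]])
def nm(f,p): 
    return minimize(f,p,method="Nelder-Mead",options=dict(initial_simplex=[p,p+[.006,0,0],p+[0,.006,0],p+[0,0,6]],maxiter=150))
r=nm(lambda p:((g[W[1]:W[3],W[0]:W[2]]-162+84*cov("top",[SQ],frame(p[0],p[1],.084,p[2]),W))[ok]**2).mean(),p0);print("slot",r.x.round(4),r.fun)
env.read_camera("side")
m=env.regions_of("side","filter_centre")[0]["region"]
V=(260,230,315,300)
a=ray("side",285,242.4,.12);b=ray("side",297,255,.12);c=(a+b)/2
p1=np.array([c[0],c[1],np.degrees(np.arctan2(-(a-b)[0],(a-b)[1]))]);print(p1)
mm=m[V[1]:V[3],V[0]:V[2]]
def fc(p):
    s=cov("side",FB,frame(p[0],p[1],.065,p[2]),V);return -np.minimum(s,mm).sum()/np.maximum(s,mm).sum()
best=min((nm(fc,p1+[0,0,d]) for d in(-10,0,10)),key=lambda r:r.fun);print("filter",best.x.round(4),best.fun)
tr=[ray("top",(u-375)/5+300-.4,v/5+172-.4,.01) for u,v in[(415,80),(622,18)]];d=tr[0]-tr[1];print("tray",tr,np.degrees(np.arctan2(-d[0],d[1])))
F=frame(*best.x[:2],.065,best.x[2]);G=frame(*r.x[:2],.084,r.x[2])
for cn in("side","top"):
    im=cv2.resize(cv2.imread(f"pics/{cn}0.png"),None,fx=4,fy=4,interpolation=cv2.INTER_CUBIC)
    L=lambda q:((q+.5)*4).astype(np.int32)
    for bx in FB:
        for i in range(8):
            for j in range(i):
                if bin(i^j).count("1")==1: cv2.polylines(im,[L(proj(cn,F(bx[[i,j]])))],False,(0,0,255),1)
    cv2.polylines(im,[L(proj(cn,G(SQ)))],True,(0,255,0),1)
    cv2.imwrite(f"pics/f_{cn}.png",im)
s=cv2.imread("pics/f_side.png");t=cv2.imread("pics/f_top.png")
cv2.imwrite("pics/m3.png",np.hstack([s[580:1180,1000:1380],np.vstack([t[520:820,860:1260],t[670:970,1180:1580]])]))
E
python3 fit.py
```

```text
slot [  0.6152   0.0241 -20.4172] 55.37538485221675
[ 0.5307452  -0.26113562 22.06244812]
filter [ 0.5304 -0.2606 14.3979] -0.8331788107379157
tray [array([ 0.53615691, -0.19631847,  0.01      ]), array([ 0.57654441, -0.32974233,  0.01      ])] 16.841104190199598
```

View pics/m3.png

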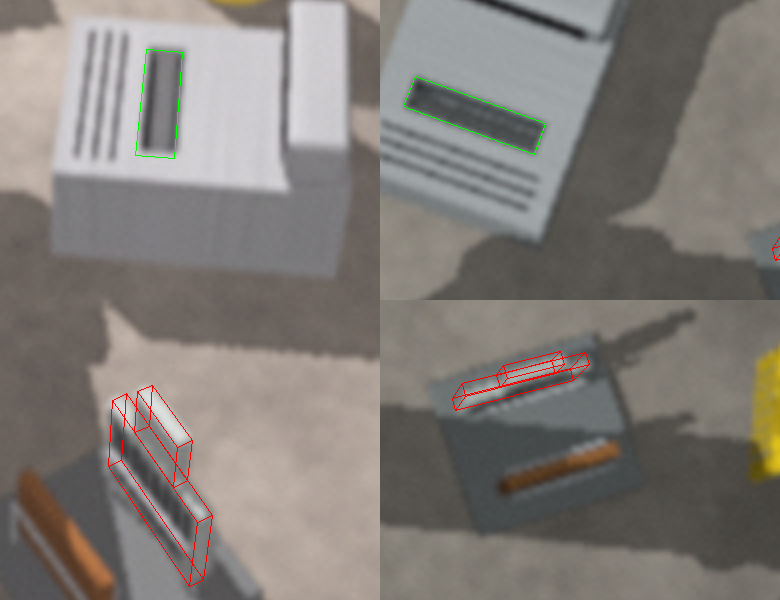

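The overlay fits the slot well in the top view. In the side view it sits about 0.7 px left, so the slot is likely 1–2 mm further to +x. The filter outline matches in both views, with yaw between 14 and 17°. I'm moving now.

Emit:
send_rows(plan=[[87, 0, 0, 0, 0, 0, 0.146], [87, 0, 0, 0, 0, 0, 0.146], [87, 0, 0, 0, 0, 0, 0.146], [87, 0, 0, 0, 0, 0, 0.146], [87, 0, 0, 0, 0, 0, 0.146], [87, 0, 0, 0, 0, 0, 0.146], [87, 0, 0, -20, 0, 0, 0.146], [87, 0, 0, -20, 0, 0, 0]], grip_force=30)

```text
time_s: 1.8
tool_pos: [0.1781, 0.6246, 0.2623]
tool_rot: [-180.0, 0.1, 105.3]
force: [-0.5, 0.3, -0.3]
grip_width: 0.0874
```

Emit:
send_rows(plan=[[87, -40, 22, 0, 0, 0, 0], [87, -40, 22, 0, 0, 0, 0], [87, -40, 22, 0, 0, 0, 0], [87, -40, 22, 0, 0, 0, 0], [87, -40, 22, 0, 0, 0, 0], [87, -40, 22, 0, 0, 0, 0], [87, -40, 22, 0, 0, 0, 0], [87, -40, 22, 0, 0, 0, 0], [87, -40, 22, 0, 0, 0, 0], [87, -40, 22, 0, 0, 0, 0], [87, 0, 0, 0, 0, 0, 0], [87, 0, 0, 0, 0, 0, 0]])

```text
time_s: 3.0
tool_pos: [0.4981, 0.2975, 0.2627]
tool_rot: [180.0, -0.0, 105.3]
force: [-0.6, 1.3, -0.9]
grip_width: 0.0871
```

Emit:
send_rows(plan=[[87, -45, -10, 0, 0, 0, 0], [87, -45, -10, 0, 0, 0, 0], [87, -45, -10, 0, 0, 0, 0], [87, -45, -10, 0, 0, 0, 0], [87, -45, -10, 0, 0, 0, 0], [87, -45, -10, 0, 0, 0, 0], [87, -45, -10, 0, 0, 0, 0], [87, -45, -10, 0, 0, 0, 0], [87, -45, -10, 0, 0, 0, 0], [87, -45, -10, 0, 0, 0, 0], [87, -45, -10, 0, 0, 0, 0], [87, -45, -10, 0, 0, 0, 0]])

```text
time_s: 4.2
tool_pos: [0.5274, -0.2529, 0.2627]
tool_rot: [179.9, -0.1, 105.8]
force: [1.7, 0.2, 0.2]
grip_width: 0.0869
```

```bash
cat > d.py <<'E'
import sys;from cell import env;import numpy as np;from scipy.spatial.transform import Rotation as R
o=env.get_obs();a=list(map(float,sys.argv[1:]))
Rc=R.from_euler("xyz",o["tool_rot"],degrees=True);Rt=R.from_euler("xyz",[180,0,a[3]],degrees=True)
print("t",round(o["time_s"],2),"pos",o["tool_pos"].round(4),"rot",o["tool_rot"].round(2),"F",o["force"].round(1),"grip",round(o["grip_width"]*1000,1),"q",o["qpos"].round(0))
print("shift mm cur-axes",(Rc.inv().apply(np.array(a[:3])-o["tool_pos"])*1000).round(1),"turn",(Rc.inv()*Rt).as_rotvec().round(4),"shift after turn",(Rt.inv().apply(np.array(a[:3])-o["tool_pos"])*1000).round(1))
E
python3 d.py .5304 -.2606 .083 105.5
```

```text
t 4.2 pos [ 0.5274 -0.2529  0.2627] rot [ 1.7990e+02 -7.0000e-02  1.0578e+02] F [1.7 0.2 0.2] grip 86.9 q [-18.  12.  48.  91.  -9.  81.  46.]
shift mm cur-axes [ -8.4   0.5 179.7] turn [ 0.0017 -0.0011  0.0049] shift after turn [ -8.2   0.9 179.7]
```

Emit:
send_rows(plan=[[87, -8, 1, 0, 0, 0, 0], [87, 0, 0, 40, 0, 0, 0], [87, 0, 0, 40, 0, 0, 0], [87, 0, 0, 40, 0, 0, 0], [87, 0, 0, 30, 0, 0, 0], [87, 0, 0, 20, 0, 0, 0], [87, 0, 0, 9, 0, 0, 0], [87, 0, 0, 0, 0, 0, 0], [87, 0, 0, 0, 0, 0, 0]])

```text
time_s: 5.1
tool_pos: [0.5305, -0.2607, 0.0845]
tool_rot: [179.9, 0.0, 105.6]
force: [0.7, -0.2, 0.6]
grip_width: 0.0872
```

```bash
python3 d.py .5304 -.2606 .083 105.5; python3 -c "
from h import *
im=env.read_camera('side')[:,:,::-1];t=env.read_camera('top')[:,:,::-1]
cv2.imwrite('pics/g.png',np.hstack([crop(im,245,195,75,110,5),crop(t,295,150,75,110,5)]))"
```

```text
t 5.1 pos [ 0.5305 -0.2607  0.0845] rot [1.7991e+02 3.0000e-02 1.0560e+02] F [ 0.7 -0.2  0.6] grip 87.2 q [-14.  22.  45. 102. -17.  63.  53.]
shift mm cur-axes [ 0.1 -0.1  1.5] turn [0.0015 0.0005 0.0018] shift after turn [ 0.1 -0.1  1.5]
```

View pics/g.png

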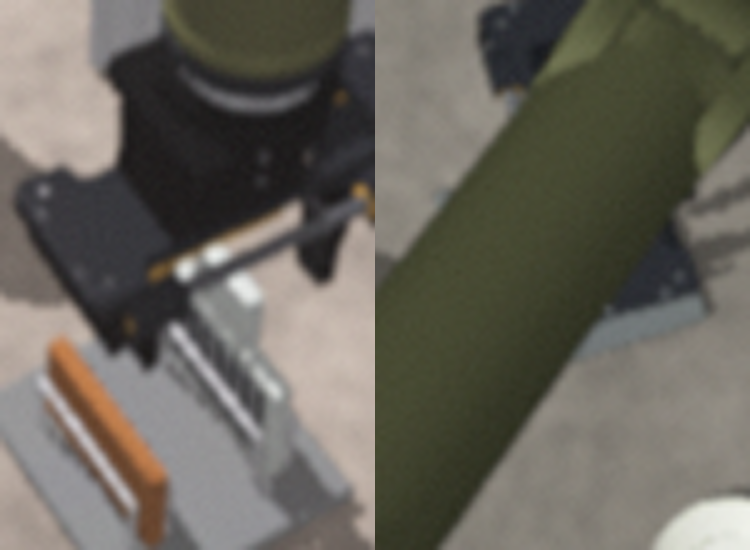

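The fingers straddle the tab: left finger near (145,340), right near (320,260), tab between them at about (230,290). I'm closing now.

Emit:
send_rows(plan=[[60, 0, 0, 0, 0, 0, 0], [40, 0, 0, 0, 0, 0, 0], [25, 0, 0, 0, 0, 0, 0], [14, 0, 0, 0, 0, 0, 0], [0, 0, 0, 0, 0, 0, 0], [0, 0, 0, 0, 0, 0, 0], [0, 0, 0, 0, 0, 0, 0], [0, 0, 0, 0, 0, 0, 0], [0, 0, 0, 0, 0, 0, 0]], grip_force=40)

```text
time_s: 6.1
tool_pos: [0.5294, -0.2613, 0.0835]
tool_rot: [180.0, -0.0, 105.5]
force: [-0.3, -0.4, -0.3]
grip_width: 0.0231
```

Emit:
send_rows(plan=[[0, 0, 0, -10, 0, 0, 0], [0, 0, 0, -20, 0, 0, 0], [0, 0, 0, -30, 0, 0, 0], [0, 0, 0, -40, 0, 0, 0], [0, 0, 0, -40, 0, 0, 0], [0, 0, 0, -30, 0, 0, 0], [0, 0, 0, 0, 0, 0, 0], [0, 0, 0, 0, 0, 0, 0]])

```text
time_s: 6.9
tool_pos: [0.5293, -0.2613, 0.254]
tool_rot: [179.9, 0.0, 105.5]
force: [-0.0, -0.1, -3.7]
grip_width: 0.0098
```

```bash
python3 d.py .616 .0235 .255 69.6
```

```text
t 6.9 pos [ 0.5293 -0.2613  0.254 ] rot [179.95   0.   105.52] F [-0.  -0.1 -3.7] grip 9.8 q [-17.  13.  48.  91. -10.  80.  48.]
shift mm cur-axes [251.3 159.7  -0.9] turn [ 9.000e-04 -3.000e-04  6.269e-01] shift after turn [297.2 -18.   -1. ]
```

The fingers were slow, so the grip finished during the lift, but it holds now: 9.8 mm opening and about 3 N of weight. I'll carry it above the slot and measure how the filter sits in the hand.

Emit:
send_rows(plan=[[0, 0, 0, 0, 0, 0, 0.12], [0, 0, 0, 0, 0, 0, 0.13], [0, 0, 0, 0, 0, 0, 0.13], [0, 0, 0, 0, 0, 0, 0.13], [0, 0, 0, 0, 0, 0, 0.117], [0, 40, -2, 0, 0, 0, 0], [0, 40, -2, 0, 0, 0, 0], [0, 40, -2, 0, 0, 0, 0], [0, 40, -3, 0, 0, 0, 0], [0, 40, -3, 0, 0, 0, 0], [0, 40, -3, 0, 0, 0, 0], [0, 37, -3, 0, 0, 0, 0]])

```text
time_s: 8.1
tool_pos: [0.6081, 0.007, 0.2514]
tool_rot: [-179.8, 0.1, 69.7]
force: [0.4, -0.0, -2.4]
grip_width: 0.0096
```

Emit:
send_rows(plan=[[0, 20, 0, 0, 0, 0, 0], [0, 0, 0, 0, 0, 0, 0], [0, 0, 0, 0, 0, 0, 0]])

```text
time_s: 8.4
tool_pos: [0.6154, 0.0218, 0.2525]
tool_rot: [-179.9, 0.2, 69.5]
force: [0.1, -0.7, -2.3]
grip_width: 0.0096
```

```bash
python3 d.py .616 .0235 .255 69.6; python3 - <<'E'
from h import *
im=env.read_camera('side')[:,:,::-1].copy();cv2.imwrite('pics/side2.png',im)
o=env.get_obs();p=o["tool_pos"]
for R in env.regions_of("side","filter_centre"): print(R["rect"],R["confidence"])
big=cv2.resize(im[60:230,230:400],None,fx=3.5,fy=3.5,interpolation=cv2.INTER_CUBIC)
for dz,col in((-.028,(0,0,255)),):
    F=frame(p[0],p[1],p[2]+dz,-20.4)
    for bx in FB:
        for i in range(8):
            for j in range(i):
                if bin(i^j).count("1")==1: cv2.polylines(big,[((proj("side",F(bx[[i,j]]))+.5-[230,60])*3.5).astype(np.int32)],False,col,1)
cv2.imwrite('pics/h.png',big)
E
```

```text
t 8.4 pos [0.6154 0.0218 0.2525] rot [-1.7993e+02  1.6000e-01  6.9550e+01] F [ 0.1 -0.7 -2.3] grip 9.6 q [-41.  17.  45.  87. -12.  81. -16.]
shift mm cur-axes [ 1.8 -0.  -2.5] turn [-0.0012  0.0028 -0.0009] shift after turn [ 1.8  0.  -2.5]
[281.0, 331.2, 332.4, 359.1] 0.62
[285.2, 112.0, 296.2, 162.1] 0.51
```

View pics/h.png

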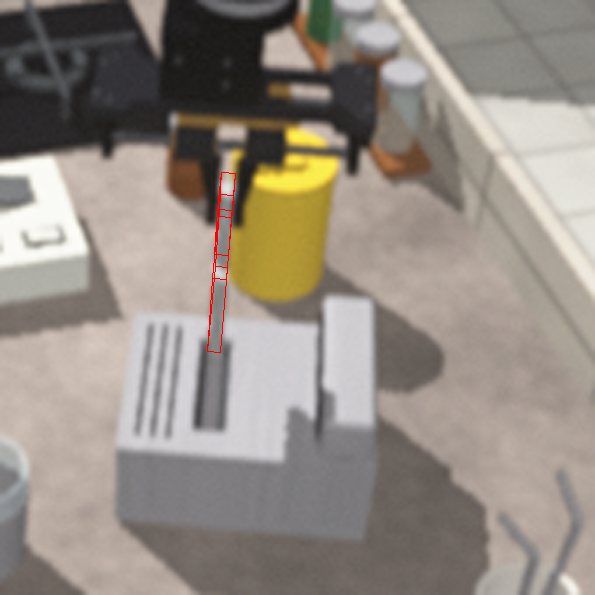

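```bash
python3 - <<'E'
from h import *
im=cv2.imread('pics/side2.png')
o=env.get_obs();p=o["tool_pos"]
a=crop(im,270,95,40,75,8);b=a.copy()
F=frame(p[0],p[1],p[2]-.028,-20.4)
for bx in FB:
    for i in range(8):
        for j in range(i):
            if bin(i^j).count("1")==1: cv2.polylines(b,[((proj("side",F(bx[[i,j]]))+.5-[270,95])*8).astype(np.int32)],False,(0,0,255),1)
cv2.imwrite('pics/i.png',np.hstack([a,b]))
E
```

```text
(no output)
```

View pics/i.png

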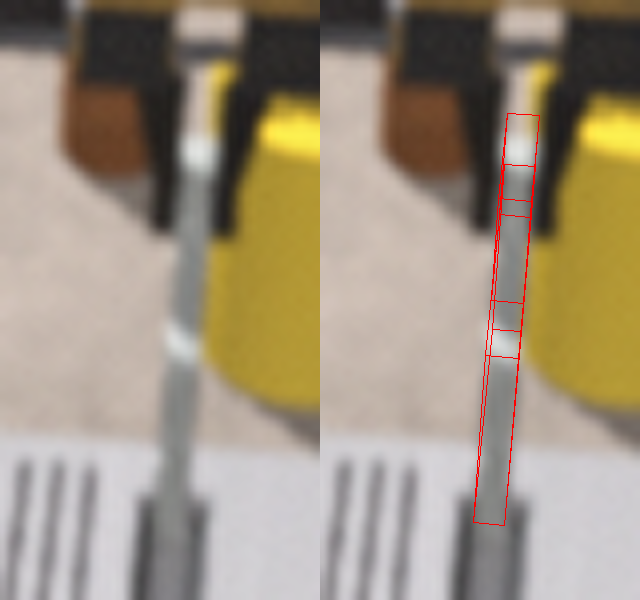

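The filter hangs upright with its centre about 28–29 mm below the TCP. The shoulder highlight at (180,341) is within 1 px of the model. Next I'll fit the slot in the side picture too, since that camera agrees with the tool.

```bash
python3 - <<'E'
from h import *
from scipy.optimize import minimize
g=cv2.cvtColor(cv2.imread("pics/side0.png"),cv2.COLOR_BGR2GRAY).astype(float)
W=(281,145,302,176)
G=g[W[1]:W[3],W[0]:W[2]]
print("\n".join(" ".join("%3d"%v for v in r) for r in G[::3]))
SQ=np.array([[-.013,-.054,0],[.013,-.054,0],[.013,.054,0],[-.013,.054,0]])
bgv=np.median(G[:,:2]) 
def cov(p,n=8):
    F=frame(p[0],p[1],.084,p[2]);m=np.zeros((G.shape[0]*n,G.shape[1]*n),np.uint8)
    cv2.fillConvexPoly(m,np.round((proj("side",F(SQ))+.5-[W[0],W[1]])*n*256).astype(np.int32),255,8,8)
    return m.reshape(G.shape[0],n,G.shape[1],n).mean((1,3))/255
def f(p):
    m=cov(p); A=np.c_[m.ravel(),np.ones(m.size)];x,*_=np.linalg.lstsq(A,G.ravel(),rcond=None);return ((A@x-G.ravel())**2).mean()
for q in([.616,.0235,-20.4],[.62,.028,-17]):
    p=np.array(q);r=minimize(f,p,method="Nelder-Mead",options=dict(initial_simplex=[p,p+[.004,0,0],p+[0,.006,0],p+[0,0,4]],maxiter=200));print(r.x.round(4),r.fun)
E
```

```text
175 178 180 185 185 186 184 181 182 181 184 184 182 181 179 174 174 174 171 165 153
172 175 176 176 179 181 178 177 176 178 179 184 185 183 179 176 175 175 177 178 181
204 206 208 208 207 204 204 204 203 202 203 202 200 199 197 197 194 193 194 192 192
148 188 209 211 208 206 206 208 207 207 206 207 206 207 205 206 206 204 204 203 205
145 193 210 211 208 193 155 131 137 143 148 146 151 154 159 180 198 204 204 206 205
165 202 211 208 209 186 119  82 108 123 127 127 116  96 122 178 202 204 204 206 207
187 211 210 208 201 165 100  80 115 127 129 125 110 101 136 187 205 204 203 205 209
191 210 209 208 193 140  82  87 119 129 130 124 109 106 143 190 204 206 205 207 206
200 210 211 208 191 127  78  96 121 130 128 121 105 117 164 197 205 206 208 206 206
210 209 209 202 168 102  74 103 124 128 128 120 100 121 174 202 204 208 207 208 207
210 209 209 195 146  87  80 114 130 128 128 115 101 133 190 207 207 209 207 208 207
[  0.6169   0.0246 -20.4965] 194.4282849324904
[  0.617    0.0247 -20.3855] 194.35443472192037
```

Emit:
send_rows(plan=[[0, 3, 0, 0, 0, 0, 0], [0, 0, 0, 30, 0, 0, 0], [0, 0, 0, 30, 0, 0, 0], [0, 0, 0, 15, 0, 0, 0], [0, 0, 0, 5, 0, 0, 0], [0, 0, 0, 0, 0, 0, 0], [0, 0, 0, 0, 0, 0, 0]])

```text
time_s: 9.2
tool_pos: [0.618, 0.0259, 0.175]
tool_rot: [179.9, -0.1, 69.6]
force: [-0.7, -0.2, -1.9]
grip_width: 0.0098
```

```bash
python3 d.py .6165 .0245 .14 69.6; python3 - <<'E'
from h import *
im=env.read_camera('side')[:,:,::-1].copy()
cv2.imwrite('pics/j.png',crop(im,265,115,50,75,8))
E
```

```text
t 9.2 pos [0.618  0.0259 0.175 ] rot [ 1.7988e+02 -6.0000e-02  6.9580e+01] F [-0.7 -0.2 -1.9] grip 9.8 q [-41.  20.  44.  93. -14.  73. -14.]
shift mm cur-axes [-1.9 -1.  35. ] turn [ 0.0021 -0.0011 -0.0003] shift after turn [-1.9 -0.9 35. ]
```

View pics/j.png

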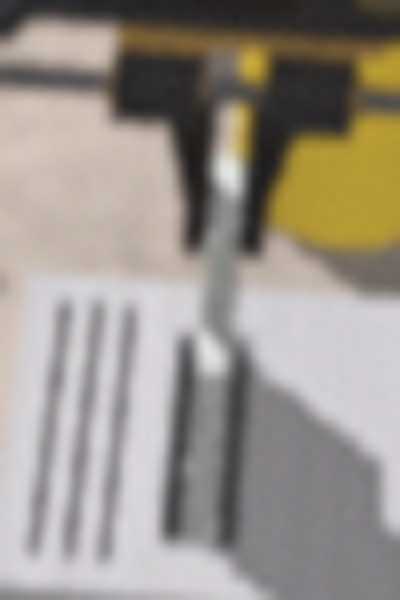

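```bash
python3 - <<'E'
from h import *
p=env.get_obs()["tool_pos"];im=env.read_camera('side')[:,:,::-1].copy()
a=crop(im,265,115,50,75,8);b=a.copy()
F=frame(p[0],p[1],p[2]-.0285,-20.4);G=frame(.617,.0246,.084,-20.4)
L=lambda q:((q+.5-[265,115])*8).astype(np.int32)
for bx in FB:
    for i in range(8):
        for j in range(i):
            if bin(i^j).count("1")==1: cv2.polylines(b,[L(proj("side",F(bx[[i,j]])))],False,(0,0,255),1)
SQ=np.array([[-.013,-.054,0],[.013,-.054,0],[.013,.054,0],[-.013,.054,0]])
cv2.polylines(b,[L(proj("side",G(SQ)))],True,(0,255,0),1)
im0=crop(cv2.imread("pics/side0.png"),265,115,50,75,8);cv2.polylines(im0,[L(proj("side",G(SQ)))],True,(0,255,0),1)
cv2.imwrite('pics/k.png',cv2.resize(np.hstack([b,im0]),None,fx=1,fy=1))
print(L(proj("side",F(np.array([[0,-.049,-.055],[0,.049,.015],[0,-.049,.015]])))))
E
```

```text
[[198 522]
 [228 178]
 [210 370]]
```

View pics/k.png

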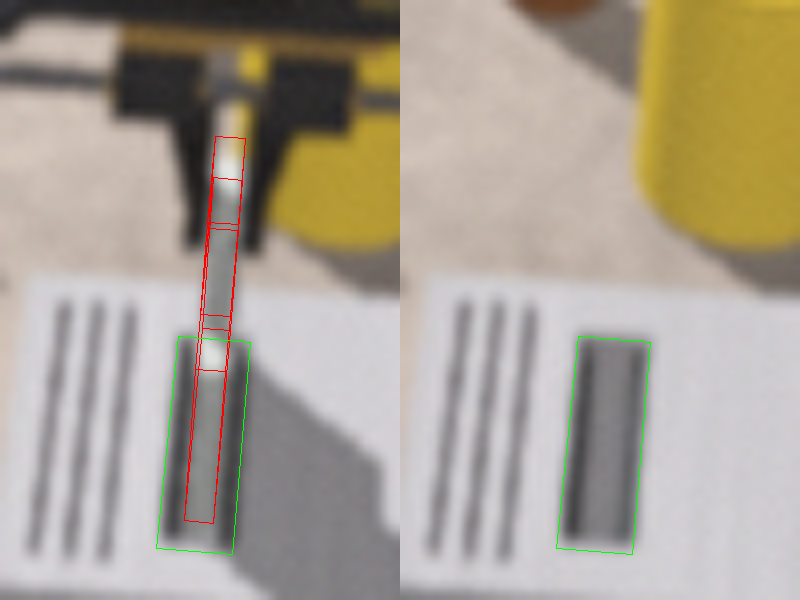

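The overlay shows the filter within about 1 mm of the slot centreline. Its lower edge ends at about (198,522), inside the slot's near end at about (198,543). I'll apply a small correction and lower it gently.

Emit:
send_rows(plan=[[0, -1, -0.7, 0, 0, 0, 0], [0, 0, 0, 6, 0, 0, 0], [0, 0, 0, 6, 0, 0, 0], [0, 0, 0, 6, 0, 0, 0], [0, 0, 0, 6, 0, 0, 0], [0, 0, 0, 0, 0, 0, 0]])

```text
time_s: 9.9
tool_pos: [0.6152, 0.0256, 0.1482]
tool_rot: [-179.9, 0.1, 69.6]
force: [-0.8, 0.3, -2.4]
grip_width: 0.01
```

Emit:
send_rows(plan=[[0, 0, 0, 6, 0, 0, 0], [0, 0, 0, 6, 0, 0, 0], [0, 0, 0, 6, 0, 0, 0], [0, 0, 0, 6, 0, 0, 0], [0, 0, 0, 0, 0, 0, 0]])

```text
time_s: 10.4
tool_pos: [0.6153, 0.0256, 0.1244]
tool_rot: [-179.9, 0.1, 69.6]
force: [-0.5, -0.1, -1.8]
grip_width: 0.0098
```

Emit:
send_rows(plan=[[0, 0, 0, 6, 0, 0, 0], [0, 0, 0, 6, 0, 0, 0], [0, 0, 0, 5, 0, 0, 0], [0, 0, 0, 3, 0, 0, 0], [0, 0, 0, 2, 0, 0, 0], [0, 0, 0, 0, 0, 0, 0]])

```text
time_s: 11.0
tool_pos: [0.6174, 0.0249, 0.1073]
tool_rot: [179.9, -0.1, 69.6]
force: [-5.8, 0.7, 18.5]
grip_width: 0.0096
```

Emit:
send_rows(plan=[[0, 0, 0, 1.5, 0, 0, 0], [0, 0, 0, 1, 0, 0, 0], [0, 0, 0, 0, 0, 0, 0]])

```text
time_s: 11.3
tool_pos: [0.6189, 0.0244, 0.1072]
tool_rot: [179.7, -0.2, 69.6]
force: [-5.8, -1.3, 27.8]
grip_width: 0.01
```

Emit:
send_rows(plan=[[0, 0, 0, 1, 0, 0, 0], [0, 0, 0, 1, 0, 0, 0], [0, 0, 0, 0, 0, 0, 0]])

```text
time_s: 11.6
tool_pos: [0.6203, 0.0239, 0.107]
tool_rot: [179.5, -0.3, 69.5]
force: [-6.5, -1.3, 34.3]
grip_width: 0.0095
```

Emit:
send_rows(plan=[[0, 0, 0, 1, 0, 0, 0], [0, 0, 0, 1, 0, 0, 0], [0, 0, 0, 0, 0, 0, 0]])

```text
time_s: 11.9
tool_pos: [0.6214, 0.0236, 0.1069]
tool_rot: [179.4, -0.3, 69.5]
force: [-8.3, -2.2, 41.5]
grip_width: 0.0103
```

Contact at TCP z = 0.107 is about 10 mm higher than expected, so I'm looking before pushing any further.

Emit:
send_rows(plan=[[0, 0, 0, -4, 0, 0, 0], [0, 0, 0, -3, 0, 0, 0], [0, 0, 0, 0, 0, 0, 0]])

```text
time_s: 12.2
tool_pos: [0.6179, 0.0247, 0.1071]
tool_rot: [179.8, -0.1, 69.6]
force: [-2.9, -0.5, 14.0]
grip_width: 0.0096
```

```bash
python3 d.py .617 .025 .0975 69.6; python3 - <<'E'
from h import *
p=env.get_obs()["tool_pos"];im=env.read_camera('side')[:,:,::-1].copy();cv2.imwrite("pics/side4.png",im)
tp=env.read_camera('top')[:,:,::-1].copy();cv2.imwrite("pics/top4.png",tp)
a=crop(im,265,125,50,75,8);b=a.copy()
F=frame(p[0],p[1],p[2]-.0285,-20.4);G=frame(.617,.0246,.084,-20.4)
L=lambda q:((q+.5-[265,125])*8).astype(np.int32)
for bx in FB:
    for i in range(8):
        for j in range(i):
            if bin(i^j).count("1")==1: cv2.polylines(b,[L(proj("side",F(bx[[i,j]])))],False,(0,0,255),1)
cv2.imwrite('pics/l.png',np.hstack([a,b]))
E
```

```text
t 12.2 pos [0.6179 0.0247 0.1071] rot [ 1.7978e+02 -1.1000e-01  6.9580e+01] F [-2.9 -0.5 14. ] grip 9.6 q [-39.  23.  43.  97. -17.  66. -12.]
shift mm cur-axes [-0.1 -1.   9.6] turn [ 0.0039 -0.0019 -0.0004] shift after turn [-0.  -0.9  9.6]
```

View pics/l.png

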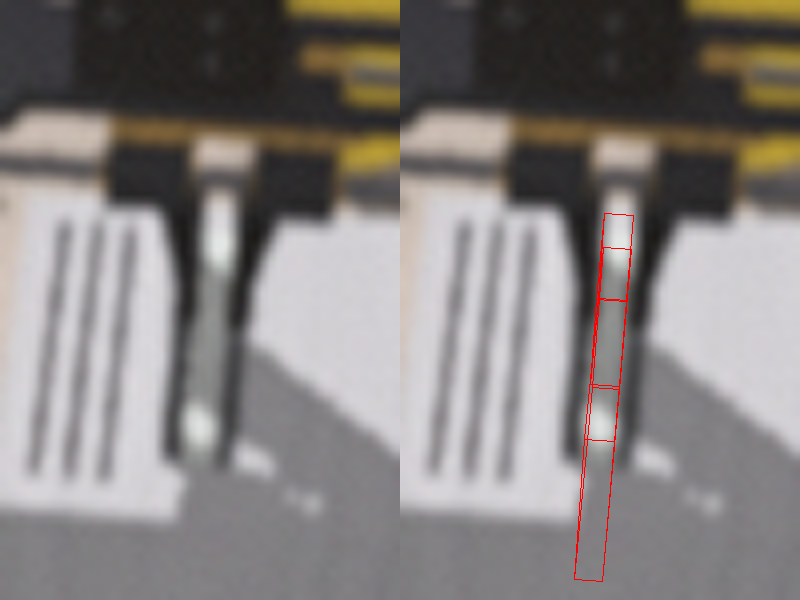

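The shoulder highlight at (200,450) sits at the slot's near end, which is where it should be if the filter is flush. The tab top is about 8 mm lower than my hand model predicts, which fits a grip that closed late during the lift. So this is the floor. I'll unload, release, back off and check.

Emit:
send_rows(plan=[[0, 0, 0, -2.5, 0, 0, 0], [0, 0, 0, 0, 0, 0, 0], [30, 0, 0, 0, 0, 0, 0], [40, 0, 0, 0, 0, 0, 0], [40, 0, 0, 0, 0, 0, 0], [40, 0, 0, 0, 0, 0, 0], [40, 0, 0, 0, 0, 0, 0], [40, 0, 0, 0, 0, 0, 0], [40, 0, 0, 0, 0, 0, 0]])

```text
time_s: 13.2
tool_pos: [0.6161, 0.0255, 0.1065]
tool_rot: [-180.0, -0.0, 69.6]
force: [-0.0, 0.2, -0.5]
grip_width: 0.0392
```

Emit:
send_rows(plan=[[40, 0, 0, -15, 0, 0, 0], [40, 0, 0, -30, 0, 0, 0], [40, 0, 0, -40, 0, 0, 0], [40, 0, 0, -40, 0, 0, 0], [40, 0, 0, 0, 0, 0, 0], [0, 40, 0, 0, 0, 0, 0], [0, 40, 0, 0, 0, 0, 0], [0, 40, 0, 0, 0, 0, 0], [0, 0, 0, 0, 0, 0, 0]])

```text
time_s: 14.1
tool_pos: [0.6582, 0.147, 0.2307]
tool_rot: [-179.9, -0.2, 70.2]
force: [-0.4, 0.8, 0.2]
grip_width: 0.0156
```

```bash
python3 d.py .617 .025 .0975 69.6; cat > fin.py <<'E'
from h import *
from scipy.optimize import minimize
im=env.read_camera('side')[:,:,::-1].copy();cv2.imwrite("pics/side5.png",im)
a=crop(im,265,125,50,75,8)
L=lambda q:((q+.5-[265,125])*8).astype(np.int32)
out=[a]
for dz in(0,.0095):
    b=a.copy();F=frame(.617,.0255,.069+dz,-20.4)
    for bx in FB[1:]:
        for i in range(8):
            for j in range(i):
                if bin(i^j).count("1")==1: cv2.polylines(b,[L(proj("side",F(bx[[i,j]])))],False,(0,0,255) if dz==0 else (255,0,0),1)
    cv2.polylines(b,[L(proj("side",F(np.array([[-.005,-.049,.015],[.005,-.049,.015],[.005,.049,.015],[-.005,.049,.015]]))))],True,(0,255,0),1)
    out.append(b[:,100:300])
cv2.imwrite('pics/n.png',np.hstack(out))
E
python3 fin.py
```

```text
t 14.1 pos [0.6582 0.147  0.2307] rot [-1.7992e+02 -1.7000e-01  7.0190e+01] F [-0.4  0.8  0.2] grip 15.6 q [-45.  25.  42.  80. -17.  81. -23.]
shift mm cur-axes [-129.1    2.8  132.8] turn [-0.0015 -0.0029  0.0104] shift after turn [-128.7    3.9  133.2]
```

View pics/n.png

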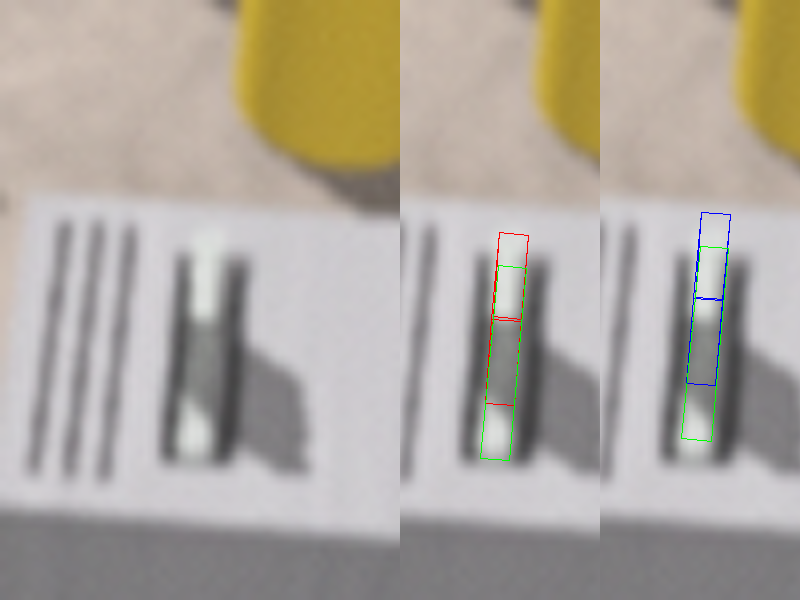

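The released filter matches the fully-home model (red). The tab's lower edge is at y≈318 and the shoulders reach the slot's near end at y≈460, while the 9.5 mm-high model (blue) does not fit. Next is the panel.

```bash
python3 - <<'E'
from h import *
from scipy.optimize import minimize
SQ=np.array([[-.065,-.075,0],[.065,-.075,0],[.065,.075,0],[-.065,.075,0]])
for c,W in(("top",(108,165,180,228)),("side",(200,98,262,150))):
    im=cv2.imread(f"pics/{c}0.png")[W[1]:W[3],W[0]:W[2]];G=cv2.cvtColor(im,cv2.COLOR_BGR2GRAY)
    m=(G>(215 if c=="side" else 190)).astype(np.uint8)
    n,l,s,_=cv2.connectedComponentsWithStats(m);i=1+s[1:,4].argmax()
    h=cv2.convexHull(cv2.findContours((l==i).astype(np.uint8),0,1)[0][0]);M=np.zeros_like(m);cv2.fillConvexPoly(M,h,1)
    def f(p,n=8):
        q=np.zeros((M.shape[0]*n,M.shape[1]*n),np.uint8);F=frame(p[0],p[1],.045,p[2])
        cv2.fillConvexPoly(q,np.round((proj(c,F(SQ))+.5-[W[0],W[1]])*n*256).astype(np.int32),1,8,8)
        q=q.reshape(M.shape[0],n,M.shape[1],n).mean((1,3));return -np.minimum(q,M).sum()/np.maximum(q,M).sum()
    p=np.array([.504,.333,0]);r=minimize(f,p,method="Nelder-Mead",options=dict(initial_simplex=[p,p+[.006,0,0],p+[0,.006,0],p+[0,0,4]],maxiter=200))
    L=frame(*r.x[:2],.045,r.x[2])([[-.017,.03,0]])[0]
    print(c,M.sum(),r.x.round(4),r.fun,"level_mark",L.round(4))
    env.read_camera(c)
    for R in env.regions_of(c,"paddle"): 
        v,u=np.nonzero(R["region"]);print("paddle",R["confidence"],R["rect"],ray(c,u.mean(),v.mean(),.052).round(4))
E
python3 d.py .487 .363 .12 90
```

```text
top 1959 [ 0.5041  0.3319 -0.0114] -0.9878660590449773 level_mark [0.4871 0.3619 0.045 ]
paddle 0.67 [121.0, 183.5, 140.4, 206.1] [0.5051 0.3615 0.052 ]
side 1140 [ 0.508   0.3306 -0.5416] -0.8878565395360926 level_mark [0.4913 0.3607 0.045 ]
paddle 0.61 [214.5, 111.5, 240.4, 116.0] [0.5058 0.3592 0.052 ]
t 14.35 pos [0.6579 0.1358 0.2321] rot [1.7996e+02 2.0000e-02 6.9450e+01] F [ 0.  -0.8  0.1] grip 1.8 q [-44.  25.  42.  80. -16.  81. -23.]
shift mm cur-axes [ 152.8 -239.8  111.9] turn [ 0.0006  0.0005 -0.3586] shift after turn [ 227.2 -170.9  112.1]
```

Emit:
send_rows(plan=[[0, 0, 0, 0, 0, 0, -0.12], [0, 0, 0, 0, 0, 0, -0.12], [0, 0, 0, 0, 0, 0, -0.118], [0, 38, -28, 0, 0, 0, 0], [0, 38, -28, 0, 0, 0, 0], [0, 38, -28, 0, 0, 0, 0], [0, 38, -28, 0, 0, 0, 0], [0, 38, -28, 0, 0, 0, 0], [0, 36, -29, 0, 0, 0, 0], [0, 0, 0, 0, 0, 0, 0], [0, 0, 0, 0, 0, 0, 0]])

```text
time_s: 15.45
tool_pos: [0.4879, 0.3636, 0.2319]
tool_rot: [180.0, -0.0, 90.2]
force: [0.4, -1.0, 0.5]
grip_width: 0.0005
```

```bash
python3 d.py .488 .361 .045 90
```

```text
t 15.45 pos [0.4879 0.3636 0.2319] rot [ 1.7999e+02 -1.0000e-02  9.0200e+01] F [ 0.4 -1.   0.5] grip 0.5 q [-66.  14.  33.  90.  -8.  78. -33.]
shift mm cur-axes [ -2.7   0.  186.9] turn [ 0.0002 -0.0003  0.0035] shift after turn [-2.600e+00  1.000e-01  1.869e+02]
```

Emit:
send_rows(plan=[[0, -2.6, 0, 30, 0, 0, 0], [0, 0, 0, 40, 0, 0, 0], [0, 0, 0, 40, 0, 0, 0], [0, 0, 0, 30, 0, 0, 0], [0, 0, 0, 20, 0, 0, 0], [0, 0, 0, 0, 0, 0, 0], [0, 0, 0, 0, 0, 0, 0]])

```text
time_s: 16.15
tool_pos: [0.4901, 0.3592, 0.0724]
tool_rot: [179.9, 0.0, 89.9]
force: [0.7, 0.2, 1.1]
grip_width: 0.0005
```

Emit:
send_rows(plan=[[0, 0, 0, 4, 0, 0, 0], [0, 0, 0, 4, 0, 0, 0], [0, 0, 0, 4, 0, 0, 0], [0, 0, 0, 0, 0, 0, 0], [0, 0, 0, 0, 0, 0, 0]])

```text
time_s: 16.65
tool_pos: [0.4887, 0.3613, 0.06]
tool_rot: [180.0, -0.0, 90.1]
force: [-0.1, -0.6, 2.0]
grip_width: 0.0003
```

Emit:
send_rows(plan=[[0, 0, 0, 4, 0, 0, 0], [0, 0, 0, 4, 0, 0, 0], [0, 0, 0, 4, 0, 0, 0], [0, 0, 0, 0, 0, 0, 0], [0, 0, 0, 0, 0, 0, 0]])

```text
time_s: 17.15
tool_pos: [0.4878, 0.3614, 0.0475]
tool_rot: [-179.9, -0.0, 90.1]
force: [-3.9, 0.1, 4.1]
grip_width: 0.0006
```

Emit:
send_rows(plan=[[0, 0, 0, 2, 0, 0, 0], [0, 0, 0, 1.5, 0, 0, 0], [0, 0, 0, 0, 0, 0, 0], [0, 0, 0, 0, 0, 0, 0]])

```text
time_s: 17.55
tool_pos: [0.4879, 0.3615, 0.0445]
tool_rot: [-179.9, -0.0, 90.1]
force: [-3.9, 0.6, 6.1]
grip_width: 0.0004
```

```bash
for i in 1 2 3; do python3 d.py .488 .361 .045 90|head -1; python3 -c "
from h import *
im=env.read_camera('side')[:,:,::-1];cv2.imwrite('pics/o.png',np.hstack([crop(im,200,60,75,90,5),crop(im,265,125,50,75,6)]) if 0 else crop(im,195,50,120,150,4))"; done
```

```text
t 17.55 pos [0.4879 0.3615 0.0445] rot [-1.7995e+02 -3.0000e-02  9.0140e+01] F [-3.9  0.6  6.1] grip 0.4 q [-64.  24.  30. 101. -14.  59. -28.]
t 17.6 pos [0.4879 0.3614 0.0445] rot [-1.7995e+02 -3.0000e-02  9.0140e+01] F [-3.2 -0.3  6.6] grip 0.4 q [-64.  24.  30. 101. -14.  59. -28.]
t 17.65 pos [0.4879 0.3615 0.0445] rot [-1.7995e+02 -3.0000e-02  9.0140e+01] F [-3.5 -0.3  6.4] grip 0.3 q [-64.  24.  30. 101. -14.  59. -28.]
```

View pics/o.png

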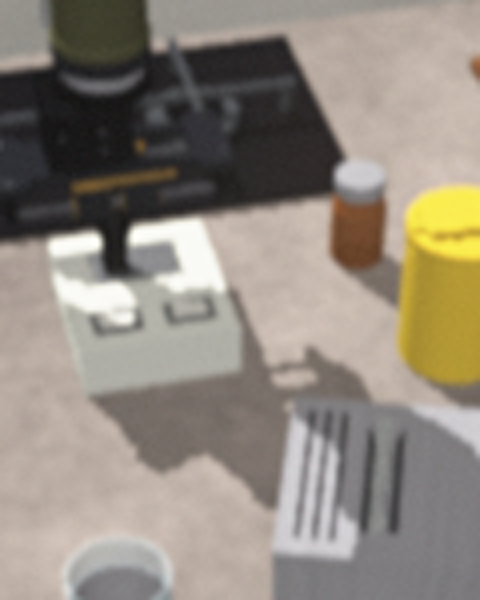

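The fingers press on the paddle, which looks flush with the panel at (115,265). Bystanders in view are in place. I'll hold for a moment, then hand in.

Emit:
send_rows(plan=[[0, 0, 0, 0, 0, 0, 0], [0, 0, 0, 0, 0, 0, 0], [0, 0, 0, 0, 0, 0, 0], [0, 0, 0, 0, 0, 0, 0], [0, 0, 0, 0, 0, 0, 0], [0, 0, 0, 0, 0, 0, 0]])

```text
time_s: 18.3
tool_pos: [0.4879, 0.3615, 0.0446]
tool_rot: [-180.0, -0.0, 90.1]
force: [-3.8, 0.5, 7.0]
grip_width: 0.0005
```

```bash
python3 d.py .488 .361 .045 90|head -1; python3 -c "
from cell import env
print(env.sign_off())"
```

```text
t 18.3 pos [0.4879 0.3615 0.0446] rot [-1.7995e+02 -3.0000e-02  9.0130e+01] F [-3.8  0.5  7. ] grip 0.5 q [-64.  24.  30. 101. -14.  59. -28.]
the job is handed in; nothing more can be done
None
```

I took the filter by its tab, lowered it into the slot while still holding it, and let go once it was home. I then pressed the paddle level and handed in at 18.3 s, still holding it.

- **Filter:** the side-camera overlay after release matched the fully-home model and not one sitting 9.5 mm higher.
- **Paddle:** the fingertips were at z = 44.6 mm against the panel top at 45 mm, with about 7 N upward. That agrees with the 6 N stated for level. The paddle angle itself was not read, only judged from that height and the picture.
- **Bystanders:** those visible in the last side picture looked undisturbed. The board and rack were not checked again after I lifted the filter out.

**What disagreed:**
- The jaws finished closing during the lift, so the tab was held about 10 mm off where I had planned. The earlier overlays had not shown this.
- The filter therefore met the slot floor 10 mm sooner than expected, and I pushed on it with up to 41 N at the wrist before backing off. That is well under the 120 N wrist limit. The arm-and-gripper-body limit is 40 N, but this force went through the fingers holding the filter.
- The two cameras disagreed by about 2 mm on the slot and about 4 mm on the panel, within what the task tolerates.

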